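# Load the pin magazine and set its count wheel

## Robot

A 6-joint arm with a two-finger parallel gripper is mounted at the origin on the work surface. World frame = base frame: x ahead of the robot, y to its left, z up, the work surface at z = 0. Lengths are in m, angles in rad, forces in N, time in s.
With the tool pointing down it reaches from about 0.325 to 0.85 m from the base axis. Payload 15.5 kg.
Tool frame: the origin (TCP) lies between the finger pads; the fingertips stand 17 mm ahead of it and the grasp point (between the pads) lies 2 mm behind it; z points along the fingers, y is the line along which they close (so a half turn about z gives the same grasp; the last joint's range is limited). The gripper opens to 91 mm and grips with 3 to 60 N. Pads are 32 mm wide; open, the fingers measure 118 mm over their backs; the gripper's body (76 mm by 178 mm) begins 60 mm behind the grasp point.
Start: joints at [-1.228, 0.494, 1.345, -0, 1.302, -0.096], TCP at [0.265, -0.566, 0.231] pointing down, gripper open.
Joint ranges: [-2.91, 2.91], [-0.82, 2.16], [0.22, 2.67], [-1.22, 4.37], [0.12, 2.79], [-3.08, 3.08]. Speed limits (rad/s): [1.89, 1.89, 2.57, 3.01, 3.01, 3.01].

## Interface

Orientations are given as a rotation vector (axis times angle).
In Python, from cell import robot, optics gives the robot as it stands.
- The arm moves only by the tool carry_out, never from a script. Its argument "commands" is one flat list of numbers, 5 for each row, row after row: the shift along the world's x, y, z normalised to -1 to 1, where 1 is 25 mm, then the turn about the world's z normalised to -1 to 1, where 1 is 0.1 rad, then the opening, from -1 (shut) to 1 (fully open), so that 0 is half open. A call has 1 to 8 rows; each row shifts and turns the commanded pose from where the row before left it; what a row does not reach is not made up. A row lasts 1/10 s, in which the tool goes at most 50 mm and 8.59 degrees, less where a joint would pass 70% of its speed; a pose out of reach is approached as far as the arm can. A call with a number of a shift or a turn outside -1 to 1 is refused whole. A call with a gripper value outside its range is refused whole. The fingers move at their own pace and stop on an object; "force" is the grip in N (left out, the last holds). Time passes only in rows, so rows that do not move let the fingers close. It gives the time, the measured TCP pose, the force, the opening and the grip force at its end, in the units of the state.
- robot.read_state(): the state, without advancing time (a new reading comes with each control period).
- optics.camera(name): name is "side" or "top"; returns a dict with "pixels" (400x640x3 uint8, red, green, blue), "intrinsics" (3x3 intrinsics, pixels), "extrinsics" (4x4, takes a point from camera to world coordinates). Camera axes: x right, y down, z forward; pixel columns grow to the right and rows downward; lengths in m; the calibration is good to about 2 mm. A picture is of the moment at which its call begins. There is no depth.
- robot.sign_off(): hands the job in; it is judged then, once.
Trained networks look in a picture, given as the dict that the camera call returned (one of the last four; its "shot" number tells which), for a name from the list of things; names that differ only in an ending like _2 or _b are one class to them, and where a whole thing is asked for, a point or a joint stands for the part that bears it (a point fixed in the world has none). Each returns a list of dicts, best first, with "score" (0 to 1); they miss things now and then, are a little off and sometimes report something else, mostly with a low value. They report only what shows in the picture. A call takes as long as a camera call. They do not tell look-alikes from the thing itself.
- optics.boxes_of(query, picture): "rect" ([left, top, right, bottom] in pixels, round what is visible of it).
- optics.regions_of(query, picture): "pixels" (400x640 bool, what is visible of it) and "rect" ([left, top, right, bottom] in pixels, round what is visible of it).
The state is a dict: "time": time; "joint_pos": joint angles; "joint_velocities": joint speeds; "effort": joint torques, N m; "ee_pos": TCP position; "orientation": TCP orientation; "contact_force": force on the tool from outside, world axes, zero at the start; "torque": the same for the moment, N m; "opening": opening from 0.0 (shut) to 1.0 (fully open); "grasp_force": force on a finger pad.
Only numpy, scipy, OpenCV 4.12 (cv2) and the standard library are available. Lean on these libraries where they do the work, as an engineer would, in place of code of your own. Each camera call takes 0.05 s, during which the arm holds its last target. There are 200 camera calls.

## Task

Load the two steel pins one after the other into the tube of the pin magazine, each pushed in until its tail is flush with the mouth, so that the second drives the first to the closed end. Then roll the blue knurled wheel by its edge, pressing it only lightly, until the digit 2 stands centred in the window, and let go. Leave everything else on the bench where it is.

Things in the scene. Friction and masses are not known exactly. Their poses are not given: they have to be found in the camera images.
- magazine: fixed grey pin magazine with a counter box, base plate 135 (x) x 245 (y) x 12 mm thick; origin at the centre of its underside on the bench, z up. Along the line x = +35 mm an open loading tray leads in +y into a clear-roofed tube. The white counter box, 54 (x) x 90 (y) mm, flat top at z = 76.5 mm, is centred at x = -35, y = +50 mm
- tube_mouth (a point): centre of a pin's end in the plane of the tube's mouth: magazine x = +35, y = -20, z = 22 mm, magazine axes (+y leads in). The tube is 23 mm wide and high inside, floor level with the tray, 122 mm deep (two pins fill 120), closed by a red block at the far end; mouth face 33 mm wide, top at z = 39 mm
- tray (a point): where to lay a pin, along y: centre of a pin whose nose is 4 mm before the mouth: magazine x = +35, y = -54, z = 22 mm (tray floor z = 12 mm). Low steel bars, tops at z = 20 mm, centred 13.5 mm either side, keep it in line; they leave gaps from 18 to 52 mm before the mouth, where fingers can reach down beside the pin; they end 82 mm before it
- wheel_top (a point): top of the blue knurled wheel's rim, unpressed: magazine x = -25, y = +50, z = 83 mm, magazine axes. Rim 16 mm wide, radius 36 mm, axle along x; stands 6.5 mm out of its slot, exposed 20 mm to each side in y. It yields down on a spring, 2.5 N per mm, up to 3.5 mm, then is solid. Pressed too lightly a fingertip slips (rim drag about 2 N); over 25 N damages it
- window (a point): middle of the digit window in the box top, beside the wheel: magazine x = -43, y = +50, z = 76.5 mm; 16 mm square. One white digit, 11 mm tall, on a black drum shows in it, upright for someone who looks along +y
- count_wheel (a joint): angle of the count wheel, rad: digit n is centred in the window at n x 0.6283 (2 at 1.257; 0 to 9, stops 0.25 beyond). It grows when the top of the rim rolls towards the magazine's +y; rolling the top towards -y counts down. No notches: it stays where it is left. It starts somewhere between 4.3 and 6.6 digits
- pin_a_center (a point): bright steel pin, a plain cylinder 20 mm thick and 60 mm long, 100 to 200 g, lying on the bench; this point is its centre (10 mm above the bench), its x axis runs along the pin. Both steel pins are alike
- pin_b_center (a point): bright steel pin, a plain cylinder 20 mm thick and 60 mm long, 100 to 200 g, lying on the bench; this point is its centre (10 mm above the bench), its x axis runs along the pin. Both steel pins are alike
- wood_dowel: dark wooden dowel, 26 mm thick and 85 mm long, lying among the pins: does not belong in the tube, leave it
- screwdriver: screwdriver lying on the bench, to be left alone
- glue: yellow glue bottle, 150 mm tall, 52 mm thick, to be left alone
- tape_measure: yellow and black tape measure, 66 x 34 x 60 mm, to be left alone
- mug: blue mug, 90 mm tall, to be left alone
- offcut: plywood offcut 130 x 70 x 22 mm, to be left alone
- brush: brush lying on the bench, to be left alone
- wheel_seat: the spring seat inside the counter box with the blue wheel on it; origin on the wheel's axle, unpressed at magazine x = -35, y = +50, z = 47 mm, magazine axes; moves down up to 3.5 mm when the wheel is pressed
Not all that is in view belongs to the job. Leave any orange or pink look-alike of the part that bears pin_a_center alone.

How it is judged:
On the way, in this order (a step that is already met when the one before it is completed fails the run):
1. one steel pin is wholly in the tube (((y of pin_a_center in the frame of magazine above 0.006 m and x of pin_a_center in the frame of magazine between 0.029 and 0.041 m and z of pin_a_center in the frame of magazine between 0.014 and 0.03 m) or (y of pin_b_center in the frame of magazine above 0.006 m and x of pin_b_center in the frame of magazine between 0.029 and 0.041 m and z of pin_b_center in the frame of magazine between 0.014 and 0.03 m))), for 0.1 s.
2. both steel pins are wholly in the tube (y of each of pin_a_center, pin_b_center in the frame of magazine above 0.006 m and x of pin_a_center in the frame of magazine between 0.029 and 0.041 m and z of pin_a_center in the frame of magazine between 0.014 and 0.03 m and x of pin_b_center in the frame of magazine between 0.029 and 0.041 m and z of pin_b_center in the frame of magazine between 0.014 and 0.03 m), for 0.2 s.
3. the wheel shows 2 in the window (value of joint count_wheel between 1.1066 and 1.4066 rad and velocity of joint count_wheel between -0.1 and 0.1 rad/s), for 0.2 s.
At the end, for the whole second after the job is handed in: Both steel pins lie in the tube, tails no more than 4 mm out of the mouth; the wheel stands within 0.15 rad (about a quarter of a digit) of the digit 2 and does not turn; nothing is held (all of step 2 and all of step 3); the robot touches nothing.
It fails at once if the wheel is pressed with more than 25 N (contact force between wheel_seat and the fingers above 25 N or contact force between wheel_seat and the arm above 25 N).
It fails at once if a bystander is pushed more than 40 mm from its place (distance of any of wood_dowel, screwdriver, glue, tape_measure, mug, offcut, brush from where it was at the start of the episode above 0.04 m).
It also fails if it takes over 72 s, if anything falls off the work surface, if the arm or the gripper's body presses on something with over 40 N, if the wrist force passes 120 N, or if a joint passes its speed limit or range.

## Working session

There is one attempt and no reset: what is moved stays moved. The work goes in short steps, Python scripts to look and compute and a tool call to move; the robot and the scene stay as the last step left them, time stands still between calls to the robot, and variables do not carry over. Pictures are saved under pics/ and viewed, at most 10 in all, crops included, and the job is handed in when it is done.

Besides the shell and the picture viewer there is one more tool, called as a command line: name --argument value ..., lists and objects as JSON in quotes. carry_out: Moves the arm, as the interface text tells. Scaled input: -1 to 1 covers 25 mm each way for a shift and 0.1 rad each way for a turn. Its arguments: {"type":"object","properties":{"commands":{"type":"array"},"force":{"type":"number"}},"required":["commands"]}

```bash
mkdir -p pics; ls; cat > h.py <<'E'
import numpy as np, cv2
from cell import robot, optics
def ray(cam,u,v):
    K,E=np.array(cam["intrinsics"]),np.array(cam["extrinsics"])
    d=E[:3,:3]@np.linalg.solve(K,[u,v,1.]); return E[:3,3],d
def onz(cam,u,v,z):
    o,d=ray(cam,u,v); return o+d*(z-o[2])/d[2]
def proj(cam,p):
    K,E=np.array(cam["intrinsics"]),np.array(cam["extrinsics"])
    q=K@(E[:3,:3].T@(np.array(p)-E[:3,3])); return q[:2]/q[2]
def save(cam,n,crop=None,s=1):
    im=cam["pixels"][...,::-1]
    if crop: l,t,r,b=crop; im=im[t:b,l:r]
    cv2.imwrite("pics/"+n,cv2.resize(im,None,fx=s,fy=s,interpolation=cv2.INTER_CUBIC))
E
cat > s1.py <<'E'
from h import *
for n in ("top","side"):
    c=optics.camera(n); save(c,n+"0.png")
    print(n,np.round(c["extrinsics"],3).tolist(),np.round(c["intrinsics"],1).tolist())
    for q in ("magazine","pin_a_center","wood_dowel"):
        for r in optics.regions_of(q,c)[:5]:
            m=np.array(r["pixels"]); 
            if m.sum()<5: continue
            ys,xs=np.nonzero(m); z=.01
            rr=cv2.minAreaRect(np.c_[xs,ys].astype(np.float32))
            print(q,round(r["score"],2),r["rect"],m.sum(),np.round(onz(c,xs.mean(),ys.mean(),.01),3),np.round(cv2.boxPoints(rr)).tolist(), c["pixels"][m].mean(0).round())
print(robot.read_state())
E
python3 s1.py
```

```text
pics
top [[0.017, -0.994, 0.107, 0.418], [-1.0, -0.016, 0.004, 0.023], [-0.003, -0.107, -0.994, 1.138], [0.0, 0.0, 0.0, 1.0]] [[412.9, 0.0, 313.9], [0.0, 412.9, 205.7], [0.0, 0.0, 1.0]]
magazine 0.64 [225.6, 162.7, 324.0, 231.1] 4426 [0.565 0.139 0.01 ] [[223.0, 206.0], [237.0, 158.0], [324.0, 185.0], [310.0, 233.0]] [120. 118. 123.]
pin_a_center 0.7 [367.0, 212.4, 385.0, 229.2] 156 [ 0.509 -0.143  0.01 ] [[367.0, 213.0], [372.0, 208.0], [387.0, 223.0], [382.0, 228.0]] [131. 124. 123.]
pin_a_center 0.5 [365.7, 244.0, 380.1, 265.9] 152 [ 0.416 -0.138  0.01 ] [[368.0, 242.0], [375.0, 240.0], [381.0, 261.0], [374.0, 263.0]] [160.  92. 110.]
pin_a_center 0.46 [344.5, 170.5, 367.9, 185.2] 176 [ 0.623 -0.086  0.01 ] [[344.0, 177.0], [364.0, 168.0], [368.0, 176.0], [347.0, 184.0]] [160.  87.  26.]
pin_a_center 0.37 [260.7, 104.9, 304.7, 140.4] 1075 [0.779 0.11  0.01 ] [[260.0, 120.0], [286.0, 94.0], [314.0, 122.0], [288.0, 148.0]] [47. 63. 78.]
wood_dowel 0.61 [392.3, 167.1, 405.5, 201.9] 270 [ 0.607 -0.206  0.01 ] [[391.0, 170.0], [400.0, 168.0], [407.0, 197.0], [398.0, 199.0]] [63. 36. 21
[... 1095 characters left out ...]
  84.]
{'time': 0.4, 'joint_pos': array([-1.22851350e+00,  4.93681297e-01,  1.34558601e+00, -1.73101350e-06,
        1.30251288e+00, -9.55181337e-02]), 'joint_velocities': array([ 0.00077679, -0.00063606, -0.00027256,  0.00064971, -0.00108307,
        0.0002531 ]), 'effort': array([-1.30781678e-03, -8.77877069e+01, -3.81843495e+01,  7.04976032e-02,
        4.65313147e-02, -8.29214014e-05]), 'ee_pos': array([ 0.26494248, -0.56600791,  0.2308352 ]), 'orientation': array([-3.06644259e+00, -6.82177507e-01,  3.88541340e-05]), 'contact_force': array([ 0.17691898,  0.28358938, -0.28851863]), 'torque': array([-0.01079329,  0.02352518,  0.00647951]), 'grasp_force': 0.0, 'opening': 0.9955513079450229}
```

View pics/top0.png

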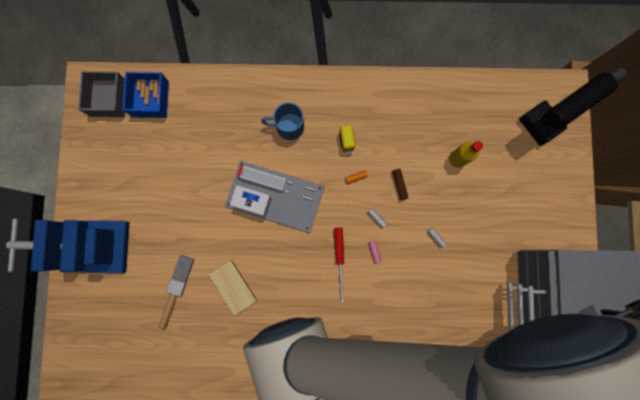

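View pics/side0.png

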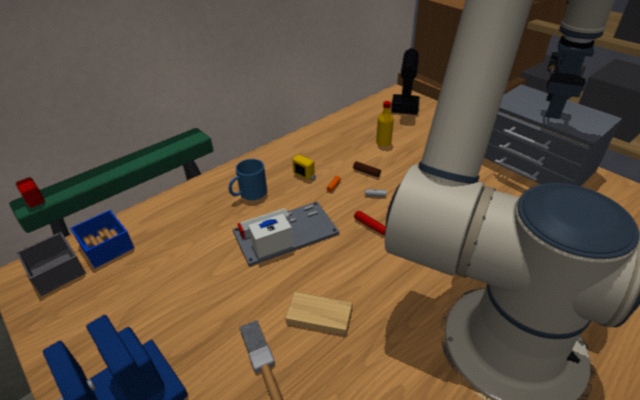

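The top view shows two bright steel pins at about (377,218) and (437,238). The look-alikes are orange at (356,177) and pink at (375,252), and the dark dowel is at (400,184). The magazine is at (275,195), with its red closed end at (240,170) and the tray facing right. The steel pair fits the description (bright grey), so I'll confirm it in one enlarged crop.

```bash
cat > s2.py <<'E'
from h import *
c=optics.camera("top"); save(c,"crop1.png",(220,150,460,270),3.3)
px=c["pixels"].astype(int)
g=cv2.GaussianBlur(c["pixels"],(0,0),.6).astype(int)
sat=g.max(2)-g.min(2)
for (u,v) in ((377,218),(437,238)):
    m=np.zeros((400,640),np.uint8)
    m[v-16:v+17,u-16:u+17]=(sat<45)[v-16:v+17,u-16:u+17]
    n,l,st,ce=cv2.connectedComponentsWithStats(m)
    k=1+np.argmax(st[1:,4]); ys,xs=np.nonzero(l==k)
    P=np.array([onz(c,a,b,.012) for a,b in zip(xs,ys)])[:,:2]
    cen=P.mean(0); w,V=np.linalg.eigh(np.cov((P-cen).T)); d=V[:,1]; t=(P-cen)@d; s=(P-cen)@V[:,0]
    print(u,v,len(xs),cen.round(4),"ang",np.arctan2(d[1],d[0]).round(3),"len",np.ptp(t).round(3),"wid",np.ptp(s).round(3))
for r in optics.regions_of("magazine",c)[:1]:
    m=r["pixels"].astype(np.uint8)
    ct=max(cv2.findContours(m,cv2.RETR_EXTERNAL,cv2.CHAIN_APPROX_NONE)[0],key=len)
    R=cv2.boxPoints(cv2.minAreaRect(ct)); print(R.round(1).tolist()); print([onz(c,*p,.012)[:2].round(3).tolist() for p in R])
E
python3 s2.py
```

```text
377 218 171 [ 0.5084 -0.1438] ang -2.373 len 0.06 wid 0.022
437 238 175 [ 0.457  -0.3062] ang -2.418 len 0.061 wid 0.022
[[224.0, 206.10000610351562], [238.89999389648438, 158.60000610351562], [324.29998779296875, 185.3000030517578], [309.3999938964844, 232.8000030517578]]
[[0.534, 0.275], [0.667, 0.239], [0.596, 0.001], [0.465, 0.039]]
```

View pics/crop1.png

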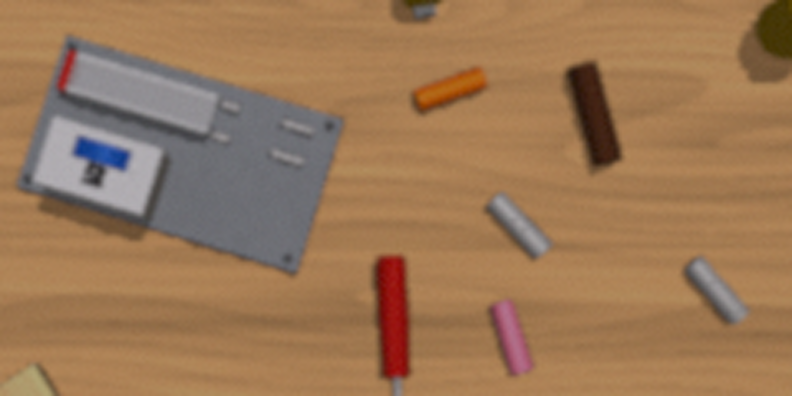

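The crop confirms the steel pins, grey at crop (518,226) and (715,290); the dowel, orange and pink ones are clearly different. The magazine plate corners are at crop (68,37), (343,118), (296,273) and (19,188). I'll fit the magazine pose and look from the side as well.

```bash
cat > s3.py <<'E'
from h import *
from scipy.optimize import least_squares
c=optics.camera("top"); s=optics.camera("side"); save(s,"crop2.png",(225,165,345,270),6)
# magazine pts -> crop px
M=[(67.5,122.5,12,68,37),(67.5,-122.5,12,343,118),(-67.5,-122.5,12,296,273),(-67.5,122.5,12,19,188),
 (-8,95,76.5,52,117),(-8,5,76.5,165,152),(-62,5,76.5,146,216),(-62,95,76.5,32,181),(51.5,-20,39,218,97),(18.5,-20,39,208,135)]
M=np.array(M,float); uv=(M[:,3:]+.5)/3.3-.5+[220,150]
def T(q): 
    a=q[2];R=np.array([[np.cos(a),-np.sin(a),0],[np.sin(a),np.cos(a),0],[0,0,1]])
    return lambda p:R@np.array(p)+[q[0],q[1],0]
def f(q): t=T(q); return np.concatenate([proj(c,t(p))-w for p,w in zip(M[:,:3]/1000,uv)])
r=least_squares(f,[.565,.139,-.28],loss="soft_l1"); print(r.x.round(4)); print(f(r.x).reshape(-1,2).round(1).tolist())
np.save("mag.npy",r.x); t=T(r.x)
for n,p in dict(tray=(35,-54,22),mouth=(35,-20,22),wheel=(-25,50,83)).items(): print(n,t(np.array(p)/1000).round(4))
im=cv2.imread("pics/crop2.png")
for p in M[:,:3]/1000:
    w=(proj(s,t(p))-[225,165]+.5)*6-.5; cv2.circle(im,tuple(int(k) for k in w),3,(0,255,0),-1)
cv2.imwrite("pics/crop2.png",im)
E
python3 s3.py
```

```text
[ 0.5639  0.1375 -0.2776]
[[-0.6, -0.5], [0.6, 0.2], [0.5, 0.2], [-1.0, 0.0], [0.8, 0.2], [-0.4, -0.5], [-1.0, 0.0], [0.4, 0.6], [0.5, -0.2], [-0.1, -0.1]]
tray [0.5827 0.076  0.022 ]
mouth [0.5921 0.1087 0.022 ]
wheel [0.5535 0.1924 0.083 ]
```

View pics/crop2.png

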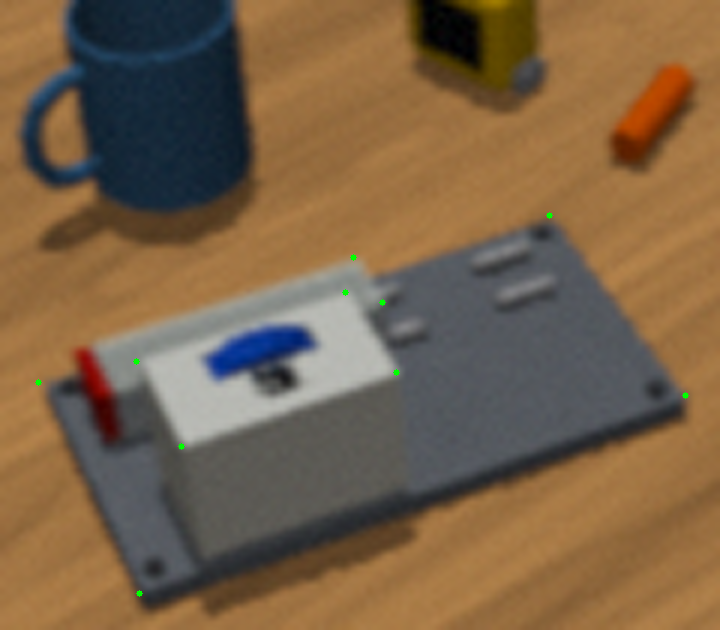

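The overlay from the side agrees to about 1.5 px (around 2 mm). Pin B, at (437,238) in the top view, goes first because it is nearest the tool.

carry_out --commands '[0.64, 0.8667, -0.4, 0.238, 0, 0.64, 0.8667, -0.4, 0.238, 0, 0.64, 0.8667, -0.4, 0.238, 0, 0.64, 0.8667, -0.4, 0.238, 0, 0.64, 0.8667, -0.4, 0.238, 0, 0.64, 0.8667, -0.4, 0.238, 0]'

```text
time: 1.2
ee_pos: [0.3616, -0.4352, 0.1706]
orientation: [3.009, 0.9, 0.0]
contact_force: [0.4, -0.5, -0.8]
opening: 0.513
grasp_force: 0.0
```

carry_out --commands '[0.64, 0.8667, -0.4, 0.238, 0, 0.64, 0.8667, -0.4, 0.238, 0, 0.64, 0.8667, -0.4, 0.238, 0, 0.64, 0.8667, -0.4, 0.238, 0, 0.64, 0.8667, -0.4, 0.238, 0, 0.64, 0.8667, -0.4, 0.238, 0, 0, 0, 0, 0, 0]'

```text
time: 1.9
ee_pos: [0.4578, -0.3034, 0.1099]
orientation: [-2.935, -1.116, 0.001]
contact_force: [-0.3, -0.7, -0.3]
opening: 0.498
grasp_force: 0.0
```

carry_out --commands '[-0.03, -0.1, -0.86, 0, 0, 0, 0, -0.86, 0, 0, 0, 0, -0.86, 0, 0, 0, 0, -0.86, 0, 0, 0, 0, 0, 0, 0]'

```text
time: 2.4
ee_pos: [0.455, -0.3082, 0.0231]
orientation: [-2.936, -1.11, 0.003]
contact_force: [-0.8, -0.7, 0.1]
opening: 0.498
grasp_force: 0.0
```

carry_out --commands '[0, 0, 0, 0, -1, 0, 0, 0, 0, -1, 0, 0, 0, 0, -1, 0, 0, 0, 0, -1, 0, 0, 0, 0, -1]' --force 25

```text
time: 2.9
ee_pos: [0.4566, -0.3089, 0.0257]
orientation: [2.937, 1.111, 0.001]
contact_force: [-1.2, 0.2, 8.8]
opening: 0.216
grasp_force: 25.0
```

carry_out --commands '[0, 0, 1, 0, -1, 0, 0, 1, 0, -1, 0, 0, 1, 0, -1, 0.316, 0.961, 0, 0.354, -1, 0.316, 0.961, 0, 0.354, -1, 0.316, 0.961, 0, 0.354, -1, 0.316, 0.961, 0, 0.354, -1]'

```text
time: 3.6
ee_pos: [0.488, -0.2115, 0.1002]
orientation: [2.851, 1.319, 0.0]
contact_force: [-0.6, 0.1, -1.7]
opening: 0.214
grasp_force: 25.0
```

carry_out --commands '[0.316, 0.961, 0, 0.354, -1, 0.316, 0.961, 0, 0.354, -1, 0.316, 0.961, 0, 0.354, -1, 0.316, 0.961, 0, 0.354, -1, 0.316, 0.961, 0, 0.354, -1, 0.316, 0.961, 0, 0.354, -1, 0.316, 0.961, 0, 0.354, -1, 0.316, 0.961, 0, 0.354, -1]'

```text
time: 4.4
ee_pos: [0.5511, -0.0192, 0.1001]
orientation: [2.637, 1.708, -0.0]
contact_force: [0.5, 0.0, -2.2]
opening: 0.215
grasp_force: 25.0
```

carry_out --commands '[0.316, 0.961, 0, 0.354, -1, 0.316, 0.961, 0, 0.354, -1, 0.316, 0.961, 0, 0.354, -1, 0.316, 0.961, 0, 0.354, -1, 0, 0, 0, 0, -1, 0, 0, 0, 0, -1]'

```text
time: 5.0
ee_pos: [0.5824, 0.0761, 0.0999]
orientation: [2.51, 1.889, -0.0]
contact_force: [0.1, -0.1, -2.7]
opening: 0.217
grasp_force: 25.0
```

```bash
cat > s4.py <<'E'
from h import *
c=optics.camera("side"); save(c,"side_tray.png",(250,150,410,270),5)
x=robot.read_state(); print(x["ee_pos"],x["orientation"],x["contact_force"])
E
python3 s4.py
```

```text
[0.58228051 0.07556779 0.09993089] [-2.51070354e+00 -1.88827124e+00  6.34242866e-04] [ 0.09038623 -0.45795975 -1.81535727]
```

View pics/side_tray.png

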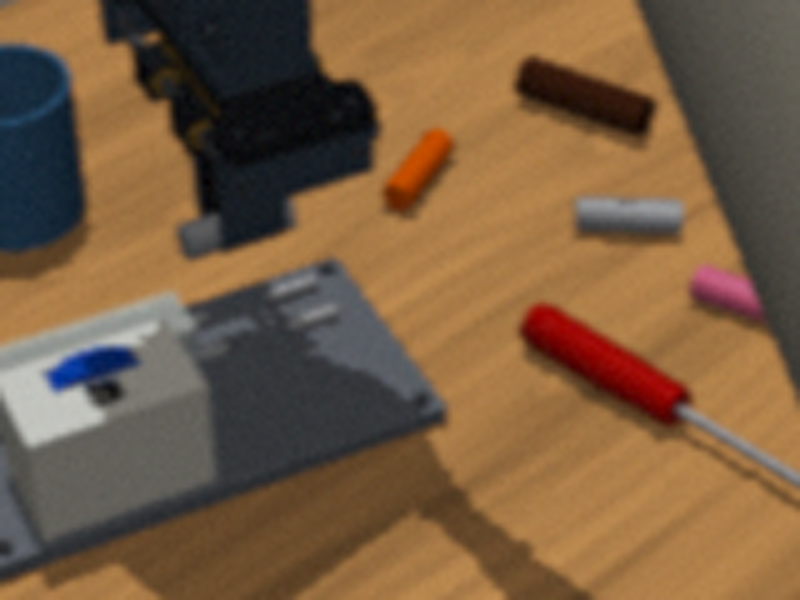

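The pin is held level, nose at crop (190,240), and sticks out further ahead of the fingers than behind. I'll measure that offset along the axis before lowering.

```bash
python3 - <<'E'
from h import *
c=optics.camera("side"); x=robot.read_state(); e=x["ee_pos"]
f=np.array([.274,.962,0]); l=np.array([.962,-.274,0])
for a in (-.03,-.016,0,.016,.026,.03,.034,.038):
    p=e+[0,0,-.014]+f*a; print(a,[((proj(c,p+l*b+[0,0,h])-[250,150])*5+2).round().tolist() for b,h in((0,0),(-.0138,-.003),(0,.01),(0,-.01))])
for r in optics.regions_of("pin_a_center",c): print(r["score"],((np.array(r["rect"])-[250,150,250,150])*5).round())
E
```

```text
-0.03 [[291.0, 203.0], [303.0, 222.0], [290.0, 188.0], [292.0, 218.0]]
-0.016 [[267.0, 211.0], [278.0, 230.0], [266.0, 196.0], [267.0, 226.0]]
0 [[238.0, 220.0], [249.0, 239.0], [237.0, 205.0], [239.0, 235.0]]
0.016 [[209.0, 229.0], [221.0, 249.0], [208.0, 214.0], [211.0, 244.0]]
0.026 [[191.0, 235.0], [202.0, 255.0], [190.0, 219.0], [193.0, 250.0]]
0.03 [[184.0, 237.0], [195.0, 257.0], [183.0, 222.0], [186.0, 252.0]]
0.034 [[177.0, 239.0], [188.0, 259.0], [175.0, 224.0], [178.0, 254.0]]
0.038 [[170.0, 241.0], [180.0, 262.0], [168.0, 226.0], [171.0, 256.0]]
0.53 [676. 252. 772. 312.]
0.5 [575. 205. 679. 238.]
```

The offset along the axis is near zero and the robot agrees with the side camera. Now I lower the pin and watch the force.

carry_out --commands '[-0.06, -0.08, -0.8, 0, -1, 0, 0, -0.8, 0, -1, 0, 0, -0.6, 0, -1, 0, 0, -0.28, 0, -1, 0, 0, 0, 0, -1, 0, 0, 0, 0, -1]'

```text
time: 5.75
ee_pos: [0.5816, 0.0732, 0.0382]
orientation: [2.511, 1.887, 0.001]
contact_force: [2.6, -1.4, -2.0]
opening: 0.212
grasp_force: 25.0
```

```bash
cat > s5.py <<'E'
from h import *
import sys
c=optics.camera("side"); save(c,sys.argv[1],(255,190,345,250),8)
x=robot.read_state(); print(x["ee_pos"],x["contact_force"],x["opening"])
E
python3 s5.py tray1.png
```

```text
[0.58156626 0.07329649 0.03831544] [ 2.39843123 -3.06883783 -1.3574422 ] 0.21326943941555757
```

View pics/tray1.png

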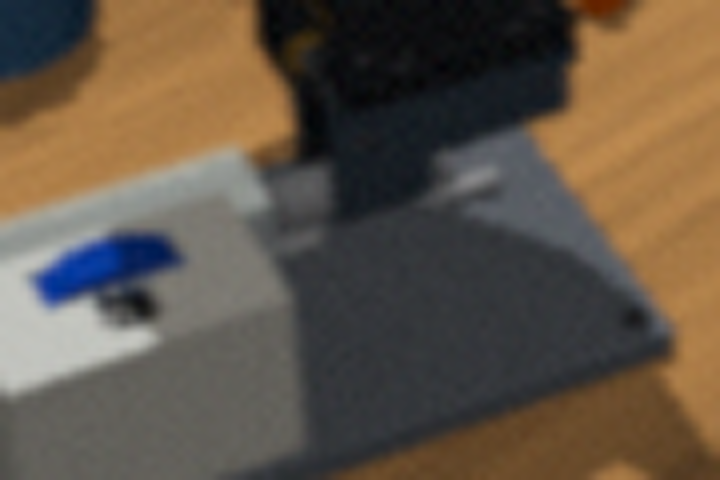

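The pin lies between the bars with its nose just short of the mouth, pin at crop (305,195) and mouth edge at (265,200). Next I release, lift, go behind it, close, and lower.

carry_out --commands '[0, 0, 0, 0, -0.25, 0, 0, 0, 0, -0.25, 0, 0, 0, 0, -0.25, 0, 0, 1, 0, -0.25, 0, 0, 0.2, 0, -0.25, 0, 0, 0, 0, -0.25]'

```text
time: 6.4
ee_pos: [0.5816, 0.0739, 0.0687]
orientation: [2.51, 1.888, 0.002]
contact_force: [-0.3, 0.2, 0.4]
opening: 0.376
grasp_force: 0.0
```

carry_out --commands '[-0.21, -0.74, 0, 0, -1, -0.21, -0.74, 0, 0, -1, -0.21, -0.74, 0, 0, -1, 0, 0, 0, 0, -1, 0, 0, -0.8, 0, -1, 0, 0, -0.34, 0, -1, 0, 0, 0, 0, -1, 0, 0, 0, 0, -1]'

```text
time: 7.2
ee_pos: [0.5653, 0.0187, 0.0393]
orientation: [-2.51, -1.889, 0.001]
contact_force: [-0.3, 0.6, -0.3]
opening: 0.006
grasp_force: 0.0
```

carry_out --commands '[0.11, 0.385, 0, 0, -1, 0.11, 0.385, 0, 0, -1, 0.11, 0.385, 0, 0, -1, 0.11, 0.385, 0, 0, -1, 0.11, 0.385, 0, 0, -1, 0.11, 0.385, 0, 0, -1]'

```text
time: 7.8
ee_pos: [0.5822, 0.077, 0.0396]
orientation: [2.51, 1.889, 0.0]
contact_force: [-1.4, -3.6, 3.5]
opening: 0.003
grasp_force: 1.9
```

carry_out --commands '[0.055, 0.192, 0, 0, -1, 0.055, 0.192, 0, 0, -1, 0, 0, 0, 0, -1]'

```text
time: 8.1
ee_pos: [0.5847, 0.0863, 0.0393]
orientation: [-2.51, -1.889, -0.0]
contact_force: [-0.5, -0.3, 0.9]
opening: 0.008
grasp_force: 0.0
```

carry_out --commands '[0.027, 0.096, 0, 0, -1, 0.027, 0.096, 0, 0, -1, 0, 0, 0, 0, -1]'

```text
time: 8.4
ee_pos: [0.5859, 0.0906, 0.0393]
orientation: [-2.511, -1.888, 0.0]
contact_force: [-0.2, -0.8, 0.6]
opening: -0.0
grasp_force: 0.0
```

carry_out --commands '[0.02, 0.07, 0, 0, -1, 0, 0, 0, 0, -1]'

```text
time: 8.6
ee_pos: [0.5865, 0.0923, 0.0394]
orientation: [-2.511, -1.888, -0.0]
contact_force: [0.1, 0.9, -0.0]
opening: -0.0
grasp_force: 0.0
```

carry_out --commands '[0.016, 0.058, 0, 0, -1, 0, 0, 0, 0, -1]'

```text
time: 8.8
ee_pos: [0.5866, 0.093, 0.0394]
orientation: [2.51, 1.888, -0.002]
contact_force: [-1.0, -8.5, 1.2]
opening: 0.001
grasp_force: 4.3
```

carry_out --commands '[0.016, 0.058, 0, 0, -1, 0, 0, 0, 0, -1]'

```text
time: 9.0
ee_pos: [0.5867, 0.0933, 0.0394]
orientation: [2.509, 1.888, -0.004]
contact_force: [-3.6, -20.5, 3.8]
opening: 0.001
grasp_force: 10.4
```

Hard contact with the mouth face (20 N), so the first pin is flush. Now pin A.

carry_out --commands '[-0.2, -0.77, 0, 0, -1, 0, 0, 1, 0, -1, 0, 0, 1, 0, 0, -0.326, -0.968, 0, -0.582, 0, -0.326, -0.968, 0, -0.582, 0, -0.326, -0.968, 0, -0.582, 0, -0.326, -0.968, 0, -0.582, 0, -0.326, -0.968, 0, -0.582, 0]'

```text
time: 9.8
ee_pos: [0.5412, -0.0459, 0.0895]
orientation: [2.76, 1.501, 0.0]
contact_force: [-0.0, 0.6, -0.4]
opening: 0.49
grasp_force: 0.0
```

carry_out --commands '[-0.326, -0.968, 0, -0.582, 0, -0.326, -0.968, 0, -0.582, 0, -0.326, -0.968, 0, -0.582, 0, -0.326, -0.968, 0, -0.582, 0, 0, 0, 0, 0, 0, 0, 0, 0, 0, 0]'

```text
time: 10.4
ee_pos: [0.509, -0.142, 0.0895]
orientation: [-2.914, -1.173, -0.0]
contact_force: [-0.7, 1.4, 0.1]
opening: 0.499
grasp_force: 0.0
```

carry_out --commands '[-0.02, -0.07, -0.8, 0, 0, 0, 0, -0.8, 0, 0, 0, 0, -0.8, 0, 0, 0, 0, -0.22, 0, 0, 0, 0, 0, 0, 0]'

```text
time: 10.9
ee_pos: [0.5083, -0.1428, 0.0235]
orientation: [-2.912, -1.176, 0.002]
contact_force: [1.2, 0.4, 0.1]
opening: 0.502
grasp_force: 0.0
```

carry_out --commands '[0, 0, 0, 0, -1, 0, 0, 0, 0, -1, 0, 0, 0, 0, -1, 0, 0, 0, 0, -1, 0, 0, 0, 0, -1]' --force 25

```text
time: 11.4
ee_pos: [0.5088, -0.1438, 0.0244]
orientation: [2.913, 1.174, 0.001]
contact_force: [-0.1, -0.1, 7.4]
opening: 0.216
grasp_force: 25.0
```

carry_out --commands '[0, 0, 1, 0, -1, 0, 0, 1, 0, -1, 0, 0, 1, 0, -1, 0.324, 0.962, 0, 0.587, -1, 0.324, 0.962, 0, 0.587, -1, 0.324, 0.962, 0, 0.587, -1, 0.324, 0.962, 0, 0.587, -1]'

```text
time: 12.1
ee_pos: [0.5409, -0.0465, 0.0991]
orientation: [-2.755, -1.51, -0.0]
contact_force: [0.4, -0.8, -1.4]
opening: 0.211
grasp_force: 25.0
```

carry_out --commands '[0.324, 0.962, 0, 0.587, -1, 0.324, 0.962, 0, 0.587, -1, 0.324, 0.962, 0, 0.587, -1, 0.324, 0.962, 0, 0.587, -1, 0.324, 0.962, 0, 0.587, -1, 0, 0, 0, 0, -1, 0, 0, 0, 0, -1]'

```text
time: 12.8
ee_pos: [0.5811, 0.073, 0.0988]
orientation: [-2.506, -1.894, 0.001]
contact_force: [-0.3, 0.5, -1.3]
opening: 0.216
grasp_force: 25.0
```

```bash
sed 's/255,190,345,250),8/265,170,345,240),8/' s5.py > s6.py; python3 s6.py tray2.png
```

```text
[0.58092953 0.07246544 0.09879565] [ 0.55799927 -0.15523005 -0.59830687] 0.21212791501069628
```

View pics/tray2.png

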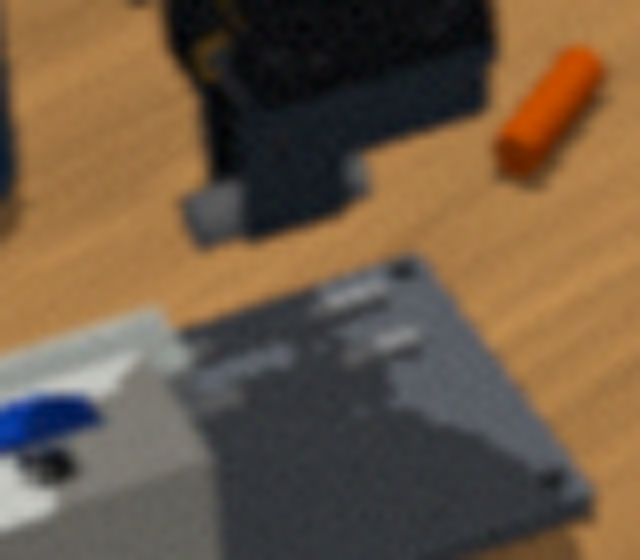

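Pin A is held just like the first, nose at crop (195,215), tail at (360,175), and the tray is clear. Lower, release and push as before.

carry_out --commands '[0.02, 0, -0.8, 0, -1, 0, 0, -0.8, 0, -1, 0, 0, -0.6, 0, -1, 0, 0, -0.22, 0, -1, 0, 0, 0, 0, -1]'

```text
time: 13.35
ee_pos: [0.5816, 0.0721, 0.0382]
orientation: [-2.507, -1.892, 0.001]
contact_force: [0.1, 0.5, -0.2]
opening: 0.216
grasp_force: 25.0
```

carry_out --commands '[0, 0, 0, 0, -0.25, 0, 0, 0, 0, -0.25, 0, 0, 0, 0, -0.25, 0, 0, 1, 0, -0.25, 0, 0, 0.2, 0, -0.25, 0, 0, 0, 0, -0.25]'

```text
time: 13.95
ee_pos: [0.5825, 0.0729, 0.0694]
orientation: [2.505, 1.893, 0.003]
contact_force: [-0.1, -0.2, -0.2]
opening: 0.374
grasp_force: 0.0
```

carry_out --commands '[-0.21, -0.74, 0, 0, -1, -0.21, -0.74, 0, 0, -1, -0.21, -0.74, 0, 0, -1, 0, 0, 0, 0, -1, 0, 0, -0.8, 0, -1, 0, 0, -0.34, 0, -1, 0, 0, 0, 0, -1, 0, 0, 0, 0, -1]'

```text
time: 14.75
ee_pos: [0.5661, 0.0177, 0.0398]
orientation: [-2.506, -1.894, 0.001]
contact_force: [-0.4, -0.4, -0.0]
opening: 0.001
grasp_force: 0.0
```

carry_out --commands '[0.11, 0.385, 0, 0, -1, 0.11, 0.385, 0, 0, -1, 0.11, 0.385, 0, 0, -1, 0.11, 0.385, 0, 0, -1, 0.11, 0.385, 0, 0, -1, 0.11, 0.385, 0, 0, -1, 0.055, 0.192, 0, 0, -1, 0.055, 0.192, 0, 0, -1]'

```text
time: 15.55
ee_pos: [0.5854, 0.0852, 0.0401]
orientation: [2.506, 1.895, -0.0]
contact_force: [-1.4, -5.6, 5.0]
opening: 0.006
grasp_force: 2.9
```

carry_out --commands '[0.027, 0.096, 0, 0, -1, 0.027, 0.096, 0, 0, -1, 0.02, 0.07, 0, 0, -1, 0, 0, 0, 0, -1]'

```text
time: 15.95
ee_pos: [0.5872, 0.0914, 0.0399]
orientation: [-2.506, -1.894, -0.0]
contact_force: [-0.2, -1.6, 1.2]
opening: 0.007
grasp_force: 0.6
```

carry_out --commands '[0.01, 0.04, 0, 0, -1, 0.01, 0.04, 0, 0, -1, 0, 0, 0, 0, -1]'

```text
time: 16.25
ee_pos: [0.5875, 0.0927, 0.0399]
orientation: [2.506, 1.894, -0.001]
contact_force: [-0.3, -8.5, 3.8]
opening: 0.004
grasp_force: 4.2
```

carry_out --commands '[0.016, 0.058, 0, 0, -1, 0, 0, 0, 0, -1, 0, 0, 0, 0, -1]'

```text
time: 16.55
ee_pos: [0.5875, 0.093, 0.0398]
orientation: [2.506, 1.894, -0.004]
contact_force: [-3.5, -19.3, 5.0]
opening: 0.008
grasp_force: 9.9
```

carry_out --commands '[-0.2, -0.77, 0, 0, -1, -0.2, -0.77, 0.5, 0, -1, -0.3, -0.5, 1, 0, -1, 0, 0, 1, 0, -1, 0, 0, 1, 0, -1, 0, 0, 0, 0, -1]'

```text
time: 17.15
ee_pos: [0.5723, 0.0438, 0.1303]
orientation: [2.505, 1.892, 0.007]
contact_force: [0.3, -0.2, 0.0]
opening: 0.006
grasp_force: 0.0
```

```bash
cat > s7.py <<'E'
from h import *
c=optics.camera("top"); s=optics.camera("side")
a=cv2.resize(c["pixels"][152:232,220:320,::-1],None,fx=5,fy=5,interpolation=cv2.INTER_CUBIC)
a=cv2.rotate(a,cv2.ROTATE_90_CLOCKWISE)
b=cv2.resize(s["pixels"][200:260,230:305,::-1],None,fx=5,fy=5,interpolation=cv2.INTER_CUBIC)
b=cv2.copyMakeBorder(b,0,a.shape[0]-b.shape[0],0,0,cv2.BORDER_CONSTANT)
cv2.imwrite("pics/both.png",np.hstack([a,b])); 
x=robot.read_state(); print(x["time"],x["ee_pos"],x["contact_force"])
q=np.load("mag.npy");print([proj(c,[.5535,.1924,.083]).round(1),])
E
python3 s7.py
```

```text
17.25 [0.57076025 0.04387758 0.12760981] [-0.15083482  0.08436215 -0.22418924]
[array([250.3, 196.2])]
```

View pics/both.png

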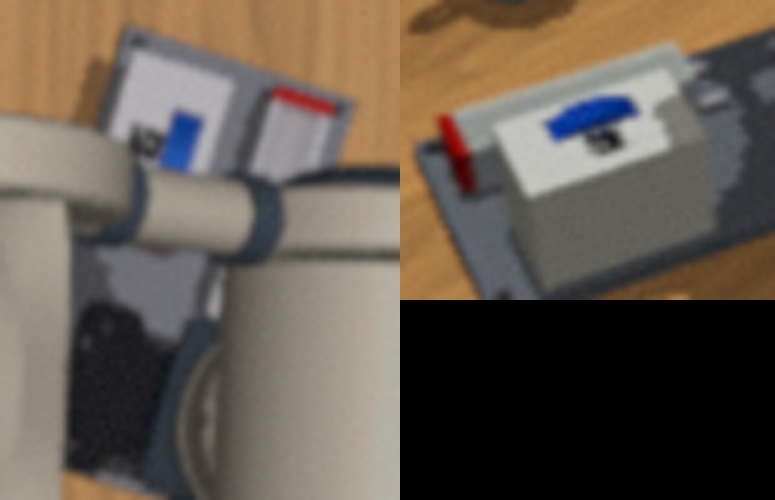

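The red end block, the tube and an empty tray are visible, and the window (top view, left part, (145,142)) appears to show a 5. I'll rectify the window to read it exactly.

```bash
cat > win.py <<'E'
from h import *
import sys
def rect(cam,dx=0,dy=0,n=20):
    q=np.load("mag.npy"); a=q[2]; R=np.array([[np.cos(a),-np.sin(a)],[np.sin(a),np.cos(a)]])
    # image: columns = mag x (-57..-29) ; rows = mag y from high to low (looking along +y)
    xs=np.linspace(-59,-27,129); ys=np.linspace(66,34,129); m=np.zeros((129,129,2),np.float32)
    for i,y in enumerate(ys):
        for j,x in enumerate(xs):
            p=R@np.array([x,y])/1000+q[:2]; m[i,j]=proj(cam,[*p,.0765])
    return cv2.remap(np.ascontiguousarray(cam["pixels"]),m,None,cv2.INTER_CUBIC)
if __name__=="__main__":
    o=[]
    for k in sys.argv[2:]:
        c=optics.camera(k); r=rect(c); o.append(cv2.resize(r[...,::-1],(380,380),interpolation=cv2.INTER_CUBIC))
        np.save(f"w_{k}.npy",r)
    cv2.imwrite("pics/"+sys.argv[1],np.hstack(o))
    print(robot.read_state()["ee_pos"])
E
python3 win.py win1.png top side
```

```text
[0.57008    0.04383148 0.12656295]
```

View pics/win1.png

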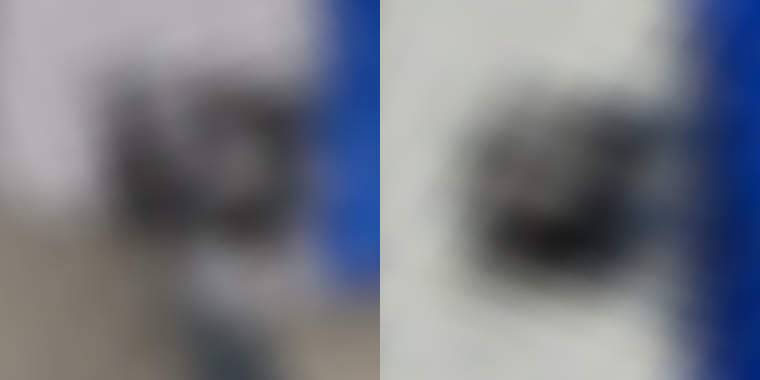

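The window spans roughly rows 90–280 of the side half. The digit sits towards its top (+y), so the wheel is a bit above a whole digit. The digit itself is probably 5, but this is too blurred to be sure. I'll roll in measured strokes and read the phases as they go. First I move above the wheel's +y side.

carry_out --commands '[-0.08, 0.92, 0, 0, -1, -0.08, 0.92, 0, 0, -1, -0.08, 0.92, 0, 0, -1, -0.08, 0.92, 0, 0, -1, -0.08, 0.92, 0, 0, -1, -0.08, 0.92, 0, 0, -1, -0.08, 0.92, 0, 0, -1, 0, 0, 0, 0, -1]'

```text
time: 18.15
ee_pos: [0.5557, 0.207, 0.1262]
orientation: [-2.503, -1.896, 0.002]
contact_force: [0.2, -0.3, 0.0]
opening: 0.007
grasp_force: 0.0
```

```bash
cat > m.py <<'E'
from win import *
# average frames, window profile along mag y (rows), robust to noise
def grab(k,n=4):
    return np.mean([rect(optics.camera(k)).astype(float) for _ in range(n)],0)
if __name__=="__main__":
    r=grab("side"); np.save(sys.argv[1],r)
    g=r.mean(2); ys=np.linspace(66,34,129); xs=np.linspace(-59,-27,129)
    p=g[:,(xs>-49)&(xs<-39)].mean(1)
    print("y :",ys[::6].round(0).astype(int).tolist()); print("g :",p[::6].round(0).astype(int).tolist())
    print(robot.read_state()["ee_pos"])
    print(g[::8,::8].round().astype(int))
E
python3 m.py a0.npy
```

```text
y : [66, 64, 63, 62, 60, 58, 57, 56, 54, 52, 51, 50, 48, 46, 45, 44, 42, 40, 39, 38, 36, 34]
g : [121, 121, 121, 119, 112, 98, 80, 65, 55, 51, 48, 43, 33, 24, 27, 45, 68, 93, 111, 119, 124, 133]
[0.55634028 0.20399678 0.12681717]
[[117 121 121 121 121 120 120 120 121 122 121 117 102  81  63  58  59]
 [118 120 121 122 122 120 120 121 122 122 121 117 101  81  61  54  54]
 [119 120 121 121 121 120 119 120 121 120 121 113 101  76  59  48  49]
 [118 121 122 120 119 114 111 111 113 113 112 108  97  77  57  47  49]
 [118 122 121 118 111 102  93  92  91  89  88  93  88  73  56  47  47]
 [120 121 117 111  97  85  75  74  67  59  60  69  73  67  54  46  45]
 [122 121 116 101  79  63  63  61  53  45  47  58  69  65  53  45  46]
 [120 121 116  95  70  54  55  53  50  44  46  60  72  66  52  44  43]
 [120 122 112  95  70  56  49  48  43  38  45  64  74  66  54  45  42]
 [119 121 113  97  66  44  33  35  31  29  41  58  68  64  54  44  42]
 [119 121 117  97  69  38  23  17  16  25  40  59  68  65  52  43  42]
 [119 122 118 104  78  54  40  31  32  38  52  68  77  67  52  43  41]
 [119 121 118 109  96  82  68  64  67  68  76  86  86  71  56  45  41]
 [118 121 120 116 112 105  99  99  99  99 103 102  92  72  57  45  41]
 [118 120 120 119 117 115 116 118 116 118 118 110  96  75  56  42  42]
 [122 122 120 121 120 121 123 122 123 126 124 117 101  80  56  44  43]
 [139 137 135 130 134 138 140 138 139 137 134 128 111  84  61  50  46]]
```

carry_out --commands '[0, 0, -0.9, 0, -1, 0, 0, -0.1, 0, -1, 0, 0, -0.06, 0, -1, 0, 0, 0, 0, -1]'

```text
time: 18.75
ee_pos: [0.5567, 0.2043, 0.1012]
orientation: [-2.507, -1.893, 0.0]
contact_force: [-0.9, -0.2, -0.9]
opening: 0.004
grasp_force: 0.0
```

carry_out --commands '[0, 0, -0.04, 0, -1, 0, 0, 0, 0, -1]'

```text
time: 18.95
ee_pos: [0.5568, 0.2047, 0.1004]
orientation: [2.506, 1.894, 0.001]
contact_force: [0.6, -0.1, -0.1]
opening: 0.003
grasp_force: 0.0
```

carry_out --commands '[0, 0, -0.06, 0, -1, 0, 0, 0, 0, -1]'

```text
time: 19.15
ee_pos: [0.5568, 0.2047, 0.0986]
orientation: [2.506, 1.894, 0.001]
contact_force: [0.6, -0.4, 2.2]
opening: 0.006
grasp_force: 1.3
```

carry_out --commands '[0, 0, -0.04, 0, -1, 0, 0, 0, 0, -1]'

```text
time: 19.35
ee_pos: [0.5568, 0.2047, 0.0976]
orientation: [2.506, 1.894, 0.001]
contact_force: [1.7, -0.0, 5.5]
opening: 0.002
grasp_force: 2.5
```

carry_out --commands '[0, 0, -0.03, 0, -1, 0, 0, 0, 0, -1, -0.033, -0.115, 0, 0, -1, -0.033, -0.115, 0, 0, -1, -0.033, -0.115, 0, 0, -1, -0.033, -0.115, 0, 0, -1]'

```text
time: 19.95
ee_pos: [0.5536, 0.1934, 0.097]
orientation: [2.506, 1.894, 0.002]
contact_force: [0.4, 1.6, 6.3]
opening: 0.003
grasp_force: 3.1
```

```bash
python3 m.py a1.npy | head -3
```

```text
y : [66, 64, 63, 62, 60, 58, 57, 56, 54, 52, 51, 50, 48, 46, 45, 44, 42, 40, 39, 38, 36, 34]
g : [121, 121, 122, 120, 112, 95, 68, 45, 35, 35, 38, 39, 40, 44, 50, 61, 77, 95, 111, 120, 123, 122]
[0.5535362  0.19314452 0.09698943]
```

Rolling works: the ink moved towards −y. I'll finish this stroke, lift, return, press and stroke again.

carry_out --commands '[-0.033, -0.115, 0, 0, -1, -0.033, -0.115, 0, 0, -1, -0.033, -0.115, 0, 0, -1, -0.033, -0.115, 0, 0, -1, 0, 0, 0, 0, -1]'

```text
time: 20.65
ee_pos: [0.5502, 0.1816, 0.097]
orientation: [2.506, 1.894, 0.001]
contact_force: [-0.1, -0.8, 6.6]
opening: 0.005
grasp_force: 3.2
```

```bash
python3 m.py a2.npy | head -3
```

```text
y : [66, 64, 63, 62, 60, 58, 57, 56, 54, 52, 51, 50, 48, 46, 45, 44, 42, 40, 39, 38, 36, 34]
g : [122, 122, 122, 121, 114, 99, 79, 60, 47, 41, 36, 31, 26, 25, 30, 47, 70, 94, 112, 120, 122, 122]
[0.55018409 0.18165081 0.09694669]
```

carry_out --commands '[0, 0, 0.4, 0, -1, 0.132, 0.46, 0, 0, -1, 0.132, 0.46, 0, 0, -1, 0, 0, -0.2, 0, -1, 0, 0, -0.16, 0, -1, 0, 0, -0.04, 0, -1, 0, 0, 0, 0, -1]'

```text
time: 21.55
ee_pos: [0.5566, 0.2047, 0.0966]
orientation: [-2.506, -1.894, -0.0]
contact_force: [-0.4, 1.2, 7.6]
opening: 0.004
grasp_force: 3.8
```

carry_out --commands '[-0.033, -0.115, 0, 0, -1, -0.033, -0.115, 0, 0, -1, -0.033, -0.115, 0, 0, -1, -0.033, -0.115, 0, 0, -1, 0, 0, 0, 0, -1]'

```text
time: 22.05
ee_pos: [0.5531, 0.1928, 0.0966]
orientation: [-2.507, -1.894, 0.0]
contact_force: [-0.8, -0.8, 8.6]
opening: 0.006
grasp_force: 3.7
```

```bash
python3 m.py a3.npy | sed -n 2,3p
```

```text
g : [121, 122, 122, 121, 118, 104, 81, 55, 34, 24, 24, 30, 36, 41, 44, 53, 71, 94, 112, 120, 122, 122]
[0.55313001 0.19280575 0.09656398]
```

carry_out --commands '[-0.033, -0.115, 0, 0, -1, -0.033, -0.115, 0, 0, -1, -0.033, -0.115, 0, 0, -1, -0.033, -0.115, 0, 0, -1, 0, 0, 0, 0, -1]'

```text
time: 22.75
ee_pos: [0.5498, 0.1813, 0.0966]
orientation: [-2.507, -1.893, 0.0]
contact_force: [-1.1, 0.7, 8.1]
opening: 0.006
grasp_force: 3.7
```

```bash
python3 m.py a4.npy | sed -n 2,3p
cat > fit.py <<'E'
import numpy as np, cv2, glob, sys
from scipy.optimize import minimize
# side-camera model: 4 px/mm, window centre/blur shared
def digit(n,font=cv2.FONT_HERSHEY_DUPLEX):
    S=20; im=np.zeros((16*S,16*S),np.uint8)   # 20 px/mm
    (w,h),b=cv2.getTextSize(str(n),font,1,2); sc=11*S/h
    th=int(1.7*S); (w,h),b=cv2.getTextSize(str(n),font,sc,th)
    cv2.putText(im,str(n),((16*S-w)//2,(16*S+h)//2),font,sc,255,th,cv2.LINE_AA)
    return cv2.resize(im,(64,64),interpolation=cv2.INTER_AREA)/255.
D=[digit(n) for n in range(10)]
xs=np.linspace(-59,-27,129); ys=np.linspace(66,34,129)
X,Y=np.meshgrid(xs,ys)
def model(th,cx,cy,sg,R):
    v=np.zeros_like(X)
    for n in range(10):
        off=th-n*.6283
        if abs(off)>.8: continue
        a=np.arcsin(np.clip((Y-cy)/R,-1,1))-off
        v+=cv2.remap(D[n],((X-cx+8)*4-.5).astype(np.float32),((8-a*R)*4-.5).astype(np.float32),cv2.INTER_LINEAR)
    m=((abs(X-cx)<8)&(abs(Y-cy)<8)).astype(float)
    return cv2.GaussianBlur(m,(0,0),sg*4), cv2.GaussianBlur(m*np.clip(v,0,1),(0,0),sg*4)
sel=(X>-57)&(X<-37.5)&(Y<63)&(Y>37)
def resid(g,th,q):
    M,V=model(th,*q); A=np.c_[np.ones(sel.sum()),M[sel],V[sel]]
    c,*_=np.linalg.lstsq(A,g[sel],rcond=None); return ((A@c-g[sel])**2).mean(),c
if __name__=="__main__":
    G={f:np.load(f).mean(2) for f in sorted(glob.glob("a[0-9].npy"))}
    ths=np.arange(-.25,4.5,.04); q=[-43.,49.5,1.2,28.5]
    def tot(q): return sum(min(resid(g,t,q)[0] for t in ths[::2]) for g in G.values())
    q=minimize(tot,q,method="Nelder-Mead",options=dict(maxfev=25,initial_simplex=[q]+[[q[j]+(i==j)*[1,1,.4,-2][i] for j in range(4)] for i in range(4)])).x
    print(q.round(2),tot(q).round(1)); np.save("q.npy",q)
    for f,g in G.items():
        e=np.array([resid(g,t,q)[0] for t in ths]); loc=[i for i in range(1,len(e)-1) if e[i]<e[i-1] and e[i]<=e[i+1]]
        loc=sorted(loc,key=lambda i:e[i])[:5]
        print(f,[(round(ths[i]/.6283,2),round(e[i],1)) for i in loc])
E
timeout 400 python3 fit.py
```

```text
g : [122, 122, 122, 121, 117, 104, 83, 62, 48, 43, 40, 37, 32, 29, 28, 41, 65, 92, 112, 120, 122, 122]
[0.54978977 0.18132107 0.09653884]
[-43.54  49.36   2.02  27.84] 114.5
a0.npy [(np.float64(3.87), np.float64(25.3)), (np.float64(4.7), np.float64(25.5)), (np.float64(1.64), np.float64(29.1)), (np.float64(5.78), np.float64(29.8)), (np.float64(0.37), np.float64(32.2))]
a1.npy [(np.float64(3.1), np.float64(28.5)), (np.float64(5.27), np.float64(30.1)), (np.float64(1.26), np.float64(32.0)), (np.float64(7.05), np.float64(34.2)), (np.float64(4.25), np.float64(34.8))]
a2.npy [(np.float64(3.93), np.float64(14.8)), (np.float64(4.7), np.float64(17.1)), (np.float64(5.9), np.float64(18.2)), (np.float64(1.77), np.float64(18.5)), (np.float64(0.81), np.float64(18.7))]
a3.npy [(np.float64(4.19), np.float64(26.0)), (np.float64(5.01), np.float64(26.8)), (np.float64(1.0), np.float64(26.8)), (np.float64(2.34), np.float64(27.3)), (np.float64(6.03), np.float64(27.8))]
a4.npy [(np.float64(3.87), np.float64(18.9)), (np.float64(5.84), np.float64(24.0)), (np.float64(-0.33), np.float64(25.9)), (np.float64(4.7), np.float64(27.8)), (np.float64(1.96), np.float64(28.3))]
```

Each image alone is ambiguous, so I'll fit all five together, using the known roll between frames and removing the static background.

```bash
cat > joint.py <<'E'
from fit import *
fs=sorted(glob.glob("a[0-9].npy")); G=np.array([np.load(f).mean(2)[sel] for f in fs]); dG=G-G.mean(0)
d=np.array([float(v) for v in sys.argv[1].split(",")])/36
best=[]
for sg in (1.3,1.8):
  for cx,cy in ((-43.5,49.4),(-43.5,50.2),(-44.3,49.4),(-44.3,50.2),(-43.5,48.6)):
    cache={}
    def V(t):
        k=round(t/.03)
        if k not in cache: cache[k]=model(k*.03,cx,cy,sg,28.)[1][sel]
        return cache[k]
    for lam in (.85,.9,.95,1.,1.05):
      for t0 in np.arange(4.1,6.8,.05)*.6283:
        W=np.array([V(t0-lam*x) for x in d]); dV=W-W.mean(0)
        c=(dV*dG).sum()/(dV*dV).sum(); r=((dG-c*dV)**2).mean()/(dG**2).mean()
        best.append((r,t0/.6283,lam,sg,cx,cy,c,((t0-lam*d)/.6283).round(2)))
best.sort(key=lambda b:b[0])
for n in (4,5,6):
    for b in [b for b in best if round(b[1]-.15)==n][:2]: print(n,np.round(b[:7],2),b[7])
E
timeout 500 python3 joint.py 0,12,24,36,48
```

```text
4 [  0.67   4.3    0.95   1.8  -44.3   49.4   36.6 ] [4.3  3.8  3.29 2.79 2.28]
4 [  0.69   4.3    1.     1.8  -44.3   50.2   34.58] [4.3  3.77 3.24 2.71 2.18]
5 [  0.56   5.65   0.9    1.8  -44.3   50.2  -38.55] [5.65 5.17 4.7  4.22 3.74]
5 [  0.58   5.25   0.95   1.8  -44.3   50.2   39.15] [5.25 4.75 4.24 3.74 3.23]
6 [  0.54   5.7    0.9    1.8  -44.3   50.2  -38.59] [5.7  5.22 4.75 4.27 3.79]
6 [  0.55   5.75   0.9    1.8  -44.3   49.4  -38.89] [5.75 5.27 4.8  4.32 3.84]
```

The only sensible solution with positive contrast starts at about 5.25, which puts the wheel at about 3.2 now. One more stroke of 24 mm, then I'll re-fit.

carry_out --commands '[0, 0, 0.4, 0, -1, 0.132, 0.46, 0, 0, -1, 0.132, 0.46, 0, 0, -1, 0, 0, -0.2, 0, -1, 0, 0, -0.16, 0, -1, 0, 0, -0.04, 0, -1, 0, 0, 0, 0, -1]'

```text
time: 23.65
ee_pos: [0.5566, 0.2047, 0.0966]
orientation: [-2.506, -1.894, -0.001]
contact_force: [-0.3, 2.4, 6.8]
opening: 0.008
grasp_force: 3.8
```

carry_out --commands '[-0.033, -0.115, 0, 0, -1, -0.033, -0.115, 0, 0, -1, -0.033, -0.115, 0, 0, -1, -0.033, -0.115, 0, 0, -1, 0, 0, 0, 0, -1]'

```text
time: 24.15
ee_pos: [0.5531, 0.1928, 0.0966]
orientation: [-2.507, -1.894, 0.0]
contact_force: [-1.5, 0.2, 8.0]
opening: 0.003
grasp_force: 3.7
```

```bash
python3 m.py a5.npy | sed -n 2,3p
```

```text
g : [122, 121, 121, 120, 112, 95, 73, 52, 37, 29, 27, 31, 37, 42, 47, 57, 74, 95, 111, 119, 121, 121]
[0.55313356 0.19281882 0.09657167]
```

carry_out --commands '[-0.033, -0.115, 0, 0, -1, -0.033, -0.115, 0, 0, -1, -0.033, -0.115, 0, 0, -1, -0.033, -0.115, 0, 0, -1, 0, 0, 0, 0, -1]'

```text
time: 24.85
ee_pos: [0.5498, 0.1813, 0.0966]
orientation: [-2.507, -1.894, 0.0]
contact_force: [-0.7, -0.6, 6.7]
opening: 0.004
grasp_force: 3.7
```

```bash
python3 m.py a6.npy | sed -n 2,3p; sed -i 's/(4,5,6)/(4,5,6)/; s/for b in \[b for b in best if/for b in [b for b in best if b[6]>0 and/' joint.py; timeout 500 python3 joint.py 0,12,24,36,48,60,72
```

```text
g : [122, 122, 123, 120, 112, 96, 74, 55, 45, 41, 38, 36, 36, 38, 40, 49, 67, 91, 111, 120, 123, 122]
[0.5498311  0.1812971  0.09656013]
4 [  0.73   4.25   1.     1.8  -44.3   50.2   33.48] [4.25 3.72 3.19 2.66 2.13 1.6  1.07]
4 [  0.73   4.3    1.     1.8  -44.3   50.2   32.16] [4.3  3.77 3.24 2.71 2.18 1.65 1.12]
5 [  0.66   5.25   1.     1.8  -44.3   50.2   36.85] [5.25 4.72 4.19 3.66 3.13 2.6  2.07]
5 [  0.66   5.3    1.     1.8  -44.3   50.2   36.03] [5.3  4.77 4.24 3.71 3.18 2.65 2.12]
6 [  0.68   6.3    0.95   1.8  -44.3   49.4   32.24] [6.3  5.8  5.29 4.79 4.28 3.78 3.28]
6 [  0.68   6.25   0.95   1.8  -44.3   49.4   32.65] [6.25 5.75 5.24 4.74 4.23 3.73 3.23]
```

The fit favours about 2.1 now, but not decisively. I'll lift off and back away so both cameras see the window, then spend the last picture on sharpened, averaged views.

carry_out --commands '[0, 0, 0.6, 0, -1, 0, 0, 0.6, 0, -1, 0.08, -0.92, 0, 0, -1, 0.08, -0.92, 0, 0, -1, 0.08, -0.92, 0, 0, -1, 0.08, -0.92, 0, 0, -1, 0.08, -0.92, 0, 0, -1, 0.08, -0.92, 0, 0, -1]'

```text
time: 25.85
ee_pos: [0.5614, 0.0425, 0.1261]
orientation: [-2.506, -1.894, 0.002]
contact_force: [0.1, 0.4, -0.6]
opening: 0.006
grasp_force: 0.0
```

```bash
python3 - <<'E'
from m import *
t=grab("top",10); s=grab("side",10); np.save("top_f.npy",t); np.save("a7.npy",s)
def prep(r):
    g=r.mean(2).astype(np.float32)
    for sg,a in ((8,1.2),(5,.8)): g=g+a*(g-cv2.GaussianBlur(g,(0,0),sg))
    w=g[16:113,16:108]; lo,hi=np.percentile(w,1),np.percentile(w,75)
    g=np.clip((g-lo)/(hi-lo)*255,0,255).astype(np.uint8)
    return cv2.resize(g[12:117,12:112],(190,200),interpolation=cv2.INTER_CUBIC)
old=np.load("w_top.npy").astype(float)
L=[prep(np.load(f"a{i}.npy")) for i in (0,1,2,3,4,5)]+[prep(x) for x in (s,t)]
cv2.imwrite("pics/mont.png",np.vstack([np.hstack(L[:4]),np.hstack(L[4:])])); 
L2=prep(old); im=cv2.imread("pics/mont.png"); 
im=np.vstack([im,np.hstack([np.dstack([cv2.resize(prep(x),(190,190))]*3) for x in (old,t,np.load("a2.npy"),s)])]); cv2.imwrite("pics/mont.png",im); print(im.shape)
E
```

```text
(590, 760, 3)
```

View pics/mont.png

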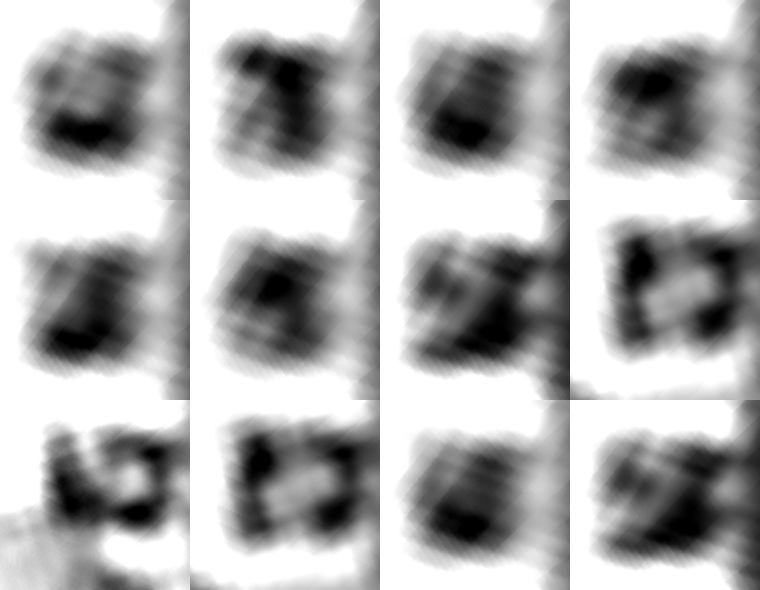

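The sharpened top tile (bottom row, second) shows a 2: dark upper left, a diagonal from upper right to lower left, ink centre at about (680,290) in a window spanning rows 225–350. The start tile (bottom left) fits a 5. Now I measure how well it is centred.

```bash
timeout 400 python3 - <<'E'
from fit import *
for f in ("top_f.npy","a7.npy"):
    g=np.load(f).mean(2)
    for n in (1,2,3):
        best=None
        for th0 in (-.2,0,.2):
            r=minimize(lambda p:resid(g,n*.6283+p[0],[p[1],p[2],p[3],28.])[0]+(1e4 if p[3]<.7 else 0)+(1e3 if resid(g,n*.6283+p[0],[p[1],p[2],max(p[3],.5),28.])[1][2]<0 else 0),[th0,-43.3,49.5,1.5],method="Nelder-Mead",options=dict(maxfev=120,initial_simplex=[[th0,-43.3,49.5,1.5],[th0+.1,-43.3,49.5,1.5],[th0,-44.3,49.5,1.5],[th0,-43.3,50.5,1.5],[th0,-43.3,49.5,1.9]]))
            if best is None or r.fun<best.fun: best=r
        print(f,n,best.x.round(3),round(best.fun,1))
E
```

```text
top_f.npy 1 [ -0.145 -42.254  51.502   1.535] 80.8
top_f.npy 2 [ -0.153 -42.285  51.301   1.724] 81.7
top_f.npy 3 [ -0.13  -42.31   51.496   1.727] 86.0
a7.npy 1 [  0.127 -42.999  49.351   2.712] 57.0
a7.npy 2 [  0.165 -42.746  49.254   3.09 ] 55.2
a7.npy 3 [  0.185 -42.749  49.297   2.952] 69.1
```

```bash
python3 - <<'E'
import numpy as np
for f in ("top_f.npy","a7.npy"):
    g=np.load(f).mean(2)[:,:]
    print(f,"cols x:",np.linspace(-59,-27,129)[12:104:7].round(0).astype(int))
    for i in range(8,122,5): print(int(round(66-i*.25)), g[i,12:104:7].round().astype(int))
E
```

```text
top_f.npy cols x: [-56 -54 -52 -51 -49 -47 -46 -44 -42 -40 -38 -37 -35 -33]
64 [179 179 179 178 178 177 177 179 179 180 179 179 170 150]
63 [180 180 178 174 170 170 173 175 172 171 173 175 167 147]
62 [180 178 173 167 161 159 160 160 160 161 162 162 154 140]
60 [180 177 169 157 142 136 140 142 144 139 139 143 140 128]
59 [179 176 163 145 126 114 115 119 121 115 118 117 115 108]
58 [178 176 161 141 109  88  93 102 105  97  92  89  91  91]
56 [180 177 160 134  97  73  78  88  93  88  80  72  70  76]
55 [181 176 162 134  91  65  66  83  92  89  79  65  63  73]
54 [181 175 164 128  88  63  67  85  96  97  90  74  65  75]
53 [181 174 162 128  87  68  75  93 104 105  99  79  68  80]
52 [181 175 161 125  89  76  89 102 109 107  99  81  72  83]
50 [180 176 158 129  96  85 101 108 108 102  91  76  70  80]
49 [179 177 159 132  96  85 101 108 105  95  78  66  68  82]
48 [180 177 159 130  97  84  99 108 103  89  71  63  73  87]
46 [180 176 163 133 101  87  95 105 106  92  75  71  82  98]
45 [181 176 166 138 108  94 100 113 116 104  89  90 101 112]
44 [179 177 170 147 124 115 117 128 131 123 114 
[... 1154 characters left out ...]
  73  62  53  60  80  87  78]
49 [191 176 150 120 105  86  77  67  53  46  56  73  80  74]
48 [190 177 155 132 112  91  77  62  48  43  51  64  72  69]
46 [191 183 157 134 110  91  74  54  44  43  52  65  73  70]
45 [193 182 156 131 103  84  66  54  45  46  57  76  83  75]
44 [193 180 153 122  98  84  67  57  57  62  74  90  96  81]
43 [192 179 155 125 103  89  84  82  79  84 100 110 105  84]
42 [192 182 165 141 126 116 111 113 113 119 124 129 116  90]
40 [193 187 176 164 151 146 149 152 146 149 154 145 121  93]
39 [195 192 184 176 174 174 174 175 176 177 173 160 136  97]
38 [194 192 189 185 182 186 191 190 188 190 186 173 143 107]
36 [194 192 189 187 188 191 193 194 196 195 190 182 156 116]
```

In the top view the 2's light and dark bands are symmetric about y = 51.7 mm, and the window centre is at 51.6 mm. The side view and the dead reckoning put it at most about +0.05 to 0.08 rad off, inside the 0.15 tolerance. The pins are flush by contact and the arm is clear, so I'm handing in.

```bash
python3 -c "
from cell import robot
print(robot.sign_off())"
```

```text
the job is handed in; nothing more can be done
None
```

I handed the job in, but the sign-off gave no verdict. Both pins were pushed in until the fingers stopped on the tube mouth, the wheel reads as 2 to within about 0.1 rad from blurred images, and the arm is clear.

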